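# Flip the station cover open and click the round key

### The job

Swing the hinged metal cover of the control station up and over to the left, past its balance point, and lay it gently against its stop so that it stays open on its own; do not let it slam. Then press the round key underneath just until it clicks (you feel the push-back drop), without pushing on down to its stop, and let it come back up. Leave the square key and the things lying around alone.

Things in the scene. Friction and masses are not known exactly. Their poses are not given: they have to be found in the camera images.
- station: Grey control box, 150 x 176 mm in plan, fixed to the bench; its deck is 32 mm above the bench. Origin under its centre at bench level; x points from the handle side to the hinge side (roughly to the robot's left), y roughly towards the robot, z up. The cover hides two keys on the deck.
- cover_hinge (a point): Middle of the cover's hinge line, which runs along the station's y axis, 60 mm from the station's centre (on the robot's left) and 72 mm above the bench.
- cover_handle (a point): Middle of the steel bar handle of the cover: a round bar 12 mm thick and parallel to the hinge line, 160 mm from it; 90 mm of it are free between its two end arms, and 48 mm lie open between bar axis and the cover's front edge. With the cover shut the bar is level with the hinge, on the robot's right. The point turns with the cover.
- cover (a joint): Angle of the cover, rad: 0 shut and level, about 1.57 upright, 2.0 leaning over on its stop. Aluminium hood 110 x 170 mm, 0.25 to 0.5 kg with a free hinge: gravity shuts it before about 1.6 (the balance point) and drops it onto the stop beyond. Let go well short of the stop it slams; faster than 2 rad/s in the last part (beyond 1.75) is a slam.
- key_round_base: Fixed square housing, 50 x 50 mm, of the round key; it stands on the station's deck, near or far under the cover. Origin under its centre at deck level, z up. The key's flat round cap (34 mm across) is centred over it, its top 20 to 30 mm above this origin: the stem is set differently each time, so the exact height must be felt or seen.
- key_round (a joint): Travel of the round key, m: 0 up, growing downward, stop at 0.0075. It resists with 3.6 N at first, 5.8 N at 0.0017, then the push-back drops (the click) to 3.2 N at 0.0043 (it has clicked from 0.0025 on), and rises again to 5.4 N at 0.006 and 7.5 N at the stop; beyond 0.0065 is too far. It springs back when released.
- key_square_base: The same housing with a square cap, 32 x 32 mm, at the other place beside it, 72 mm away: not to be pressed.
- key_square (a joint): Travel of the square key, m: 0 up, same spring as the round key.
- rock: Loose grey rock, 52 x 66 x 45 mm, behind the station; origin under its centre. To be left alone.
- screwdriver: Screwdriver with a yellow handle, 166 mm long, 23 mm thick, lying left of the station; origin under its middle. To be left alone.
- sanding_block: Brown sanding block, 58 x 95 x 28 mm, lying right of the station; origin under its centre. To be left alone.

How it is judged:
By the outcome, as a careful person would: the job done as asked, in the order asked, and still so for the second after the job is handed in, with the robot touching nothing.
It also fails if it takes over 58 s, if anything falls off the work surface, if the arm or the gripper's body presses on something with over 40 N, if the wrist force passes 120 N, or if a joint passes its speed limit or range.

### The arm

A 7-joint arm with a two-finger parallel gripper is mounted at the origin on a cart in front of the work surface, level with it; the furniture and walls round the work are solid. World frame = base frame: x ahead of the robot, y to its left, z up, the work surface at z = 0. Lengths are in m, angles in rad, forces in N, time in s.
With the tool pointing down it reaches from about 0.4 to 0.85 m from the base axis. Payload 4.5 kg.
Tool frame: the origin (TCP) lies midway between the tips of the shut fingers; the grasp point (between the pads) lies 19 mm behind it; z points along the fingers, y is the line along which they close (so a half turn about z gives the same grasp; the last joint's range is limited). The gripper opens to 88 mm and grips with 3 to 60 N. Pads are 18 mm wide; open, the fingers measure 123 mm over their backs; the gripper's body (75 mm by 187 mm) begins 45 mm behind the grasp point.
Start: joints at [-1.21, 0.689, -0.195, 1.565, 0.157, 0.902, -0.215], TCP at [0.201, 0.592, 0.213] pointing down, gripper open.
Joint ranges: [-3.01, 3.01], [-0.46, 2.08], [-1.47, 1.51], [0.13, 2.56], [-1, 4.14], [0.04, 2.09], [-2.66, 2.66]. Speed limits (rad/s): [2.57, 2.57, 3.14, 3.14, 3.14, 3.14, 3.14].

### API

Orientations are given as a unit quaternion [x, y, z, w].
In Python, from plant import r gives the robot as it stands. The module is installed in compiled form; this text tells all that it offers.
- The arm moves only by the tool step_arm, never from a script. Its argument "series" is a list of rows, each a list of 7 numbers: the shift along the world's x, y, z in mm, then the turn, a rotation vector about the world's x, y, z in rad, then the closure, from 0 (fully open) to 1 (shut). A call has 1 to 20 rows; each row shifts and turns the commanded pose from where the row before left it; what a row does not reach is not made up. A row lasts 1/10 s, in which the tool goes at most 50 mm and 8.59 degrees, less where a joint would pass 70% of its speed; a pose out of reach is approached as far as the arm can. A call is refused whole if a number of a shift passes 50 or a number of a turn 0.15, either way. A call with a gripper value outside its range is refused whole. The fingers move at their own pace and stop on an object; "force" is the grip in N (left out, the last holds). Time passes only in rows, so rows that do not move let the fingers close. It gives the time, the measured TCP pose, the force, the opening and the grip force at its end, in the units of the state.
- r.get_state(): the state, without advancing time (a new reading comes with each control period).
- r.snapshot(name): name is "scene" or "top" or "wrist"; returns (picture, depth): 420x560x3 uint8, blue, green, red; 420x560 float32, m along the optical axis (not along the pixel's ray), 0 where there is no reading.
- r.get_calibration(name): a dict with "intrinsics" (3x3 intrinsics, pixels), "pose" (4x4, takes a point from camera to world coordinates). Camera axes: x right, y up, looking along -z (the intrinsics and any distortion apply to the point x, -y, -z); pixel columns grow to the right and rows downward; lengths in m; the calibration is good to about 2 mm. A picture is of the moment at which its call begins: read the wrist's pose just before it. get_calibration takes no time and is no camera call; for the wrist camera it gives the pose at the moment of the call.
- r.finish_job(): hands the job in; it is judged then, once.
The state is a dict: "clock": time; "q": joint angles; "qd": joint speeds; "joint_torque": joint torques, N m; "tool_pos": TCP position; "eef_rot": TCP orientation; "contact_force": force on the tool from outside, world axes, zero at the start; "moment": the same for the moment, N m; "opening": opening from 0.0 (shut) to 1.0 (fully open); "finger_force": force on a finger pad.
Only numpy, scipy, OpenCV 4.12 (cv2) and the standard library are available. Lean on these libraries where they do the work, as an engineer would, in place of code of your own. Each camera call takes 0.05 s, during which the arm holds its last target. There are 200 camera calls.

## Working session

There is one attempt and no reset: what is moved stays moved. The work goes in short steps, Python scripts to look and compute and a tool call to move; the robot and the scene stay as the last step left them, time stands still between calls to the robot, and variables do not carry over. Pictures are saved under pics/ and viewed, at most 10 in all, crops included, and the job is handed in when it is done.

Besides the shell and the picture viewer there is one more tool, called after ">>>" in YAML: its name, and indented under it one key for each argument. step_arm: Moves the arm, as the interface text tells. Its arguments: {"type":"object","properties":{"series":{"type":"array"},"force":{"type":"number"}},"required":["series"]}

```bash
mkdir -p pics
cat > h.py <<'E'
from plant import r
import numpy as np, cv2
def pts(name):
    c=r.get_calibration(name); K=np.array(c["intrinsics"]); T=np.array(c["pose"])
    im,d=r.snapshot(name)
    v,u=np.mgrid[0:420,0:560]
    P=np.stack([(u-K[0,2])/K[0,0]*d,-(v-K[1,2])/K[1,1]*d,-d],-1)@T[:3,:3].T+T[:3,3]
    P[d==0]=np.nan
    return im,d,P,K,T
E
python3 - <<'E'
from h import *
s=r.get_state(); print({k:np.round(v,3) for k,v in s.items()})
ims=[]
for n in("top","scene"):
    im,d,P,K,T=pts(n); np.savez(n+".npz",im=im,d=d,P=P); ims.append(im); print(n,K.tolist(),T.round(3).tolist(), r.get_calibration(n).keys())
cv2.imwrite("pics/a.png",ims[0]);cv2.imwrite("pics/b.png",ims[1])
E
```

```text
{'clock': np.float64(0.0), 'q': array([-1.21 ,  0.69 , -0.195,  1.566,  0.157,  0.903, -0.215]), 'qd': array([ 0.001,  0.001, -0.   ,  0.001, -0.001, -0.   ,  0.   ]), 'joint_torque': array([-0.0000e+00, -5.2756e+01, -1.2670e+00, -1.5343e+01, -5.3000e-02,
        7.0000e-03,  0.0000e+00]), 'tool_pos': array([0.2  , 0.591, 0.212]), 'eef_rot': array([ 0.163,  0.987, -0.001, -0.   ]), 'contact_force': array([0.489, 0.112, 0.191]), 'moment': array([ 0.022,  0.025, -0.003]), 'finger_force': np.float64(0.0), 'opening': np.float64(1.001)}
top [[494.25598955579204, 0.0, 283.32906953791866], [0.0, 494.25598955579204, 218.00471752546642], [0.0, 0.0, 1.0]] [[-0.007, 0.998, -0.059, 0.488], [-1.0, -0.007, 0.006, -0.017], [0.005, 0.059, 0.998, 1.246], [0.0, 0.0, 0.0, 1.0]] dict_keys(['intrinsics', 'pose'])
scene [[443.3978905935653, 0.0, 285.5890571427621], [0.0, 443.3978905935653, 211.22165894898617], [0.0, 0.0, 1.0]] [[0.799, 0.3, -0.522, 0.008], [-0.602, 0.419, -0.68, -0.724], [0.015, 0.857, 0.515, 0.626], [0.0, 0.0, 0.0, 1.0]] dict_keys(['intrinsics', 'pose'])
```

View pics/a.png

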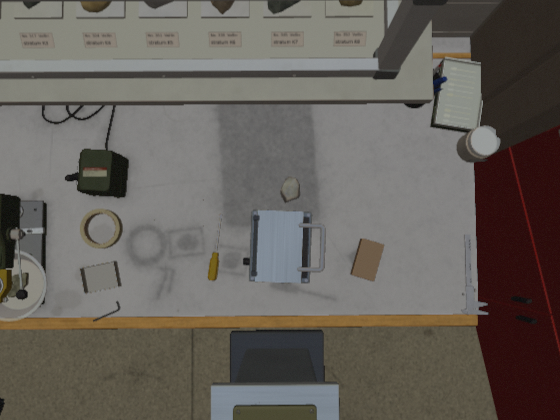

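View pics/b.png

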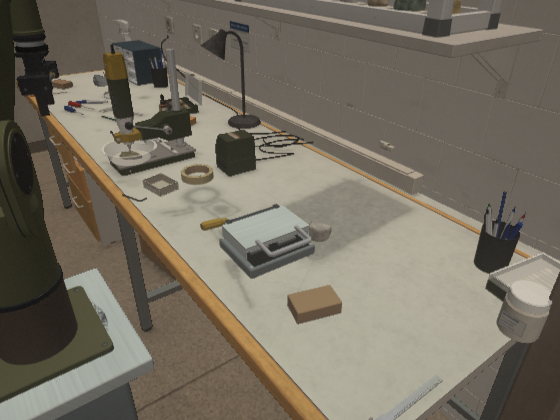

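The top view shows the station centred near (283,247) and its cover (pale hood) at (282,246). The bar handle is at (321,248), the screwdriver at (214,260), the block at (367,260) and the rock at (290,189). The scene view agrees, and a shelf overhangs further back.

Run:
```python
from h import *
z=np.load("top.npz"); P=z["P"]; im=z["im"]
np.set_printoptions(precision=3,suppress=True,linewidth=200)
print("row248 z"); print(np.c_[np.arange(240,332,3),P[248,240:332:3]])
Z=P[...,2]
m=np.zeros(Z.shape,bool); m[205:290,312:330]=1
b=m&(Z>0.055)&(Z<0.1)
q=P[b]; print("handle",len(q),q.mean(0),q.min(0),q.max(0))
# cover hood
m[:]=0; m[200:295,240:312]=1
b=(m&(Z>0.02)&(Z<0.12)).astype(np.uint8); q=P[b>0]
for lo,hi in((.02,.04),(.04,.06),(.06,.075),(.075,.085),(.085,.11)):
    s=q[(q[:,2]>lo)&(q[:,2]<hi)]; 
    if len(s)>10: print(lo,len(s),cv2.minAreaRect((s[:,:2]*1000).astype(np.float32)),s.mean(0))
# robust axes: straight bar points per row
for v in range(215,285,4):
    row=[u for u in range(300,332) if .055<Z[v,u]<.1]
    print(v,row[:1],row[-1:],P[v,row[-1]] if row else '', P[v,row[len(row)//2]] if row else '')
big=cv2.resize(im[195:300,200:400],None,fx=4,fy=4,interpolation=cv2.INTER_CUBIC); cv2.imwrite("pics/c.png",big)
```

```text
row248 z
[[240.      0.487   0.085   0.001]
 [243.      0.487   0.078  -0.004]
 [246.      0.487   0.07    0.004]
 [249.      0.487   0.062   0.001]
 [252.      0.487   0.053   0.028]
 [255.      0.487   0.043   0.077]
 [258.      0.487   0.036   0.075]
 [261.      0.487   0.029   0.072]
 [264.      0.487   0.022   0.069]
 [267.      0.487   0.015   0.077]
 [270.      0.487   0.008   0.073]
 [273.      0.487   0.001   0.069]
 [276.      0.487  -0.006   0.07 ]
 [279.      0.487  -0.013   0.071]
 [282.      0.487  -0.021   0.073]
 [285.      0.487  -0.028   0.074]
 [288.      0.487  -0.035   0.071]
 [291.      0.487  -0.042   0.07 ]
 [294.      0.487  -0.049   0.069]
 [297.      0.487  -0.056   0.073]
 [300.      0.486  -0.063   0.073]
 [303.      0.486  -0.072   0.034]
 [306.      0.486  -0.08    0.03 ]
 [309.      0.486  -0.087   0.03 ]
 [312.      0.486  -0.096  -0.   ]
 [315.      0.486  -0.104  -0.004]
 [318.      0.486  -0.112  -0.002]
 [321.      0.486  -0.113   0.077]
 [324.      0.486  -0.12    0.076]
 [327.      0.486  -0.134  -0.001]
 [330.      0.486  -0.142   0.   ]]
handl
[... 891 characters left out ...]
507 -0.115  0.077]
243 [300] [324] [ 0.498 -0.12   0.078] [ 0.498 -0.113  0.076]
247 [300] [324] [ 0.488 -0.12   0.076] [ 0.488 -0.113  0.079]
251 [300] [324] [ 0.479 -0.12   0.077] [ 0.479 -0.112  0.08 ]
255 [300] [324] [ 0.47  -0.12   0.074] [ 0.47  -0.112  0.079]
259 [300] [324] [ 0.46  -0.119  0.078] [ 0.46  -0.112  0.076]
263 [300] [324] [ 0.451 -0.12   0.072] [ 0.451 -0.113  0.074]
267 [300] [324] [ 0.441 -0.12   0.071] [ 0.441 -0.112  0.074]
271 [300] [321] [ 0.432 -0.112  0.075] [ 0.432 -0.089  0.073]
275 [300] [301] [ 0.423 -0.065  0.072] [ 0.423 -0.065  0.072]
279 [300] [300] [ 0.413 -0.063  0.07 ] [ 0.413 -0.063  0.07 ]
283 [300] [300] [ 0.404 -0.063  0.071] [ 0.404 -0.063  0.071]
```

View pics/c.png

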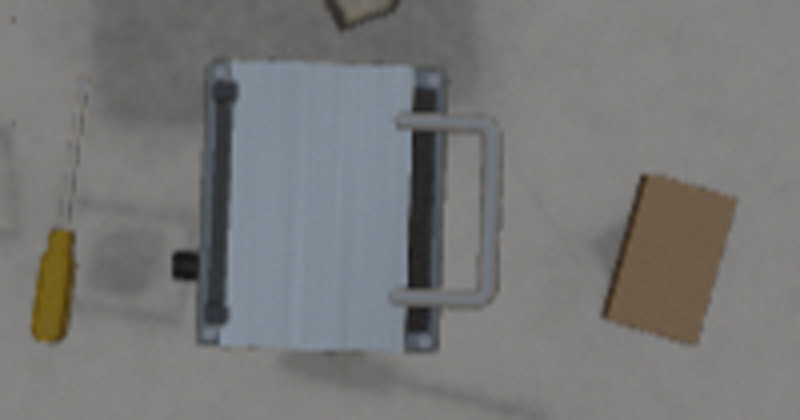

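The handle bar's centre is at about (0.487, -0.115, 0.072). It runs along (1, -0.047), which puts the hinge at about (0.4945, 0.044). These fit the given 160 mm and height. I'll go there along an arc.

>>> step_arm:
  series:
    - [7, -35, 0, 0, 0, 0, 0.5]
    - [8, -35, 0, 0, 0, 0, 0.5]
    - [7, -35, 0, 0, 0, 0, 0.5]
    - [8, -36, 0, 0, 0, 0, 0.5]
    - [20, -30, 0, 0, 0, 0.03, 0.5]
    - [20, -30, 0, 0, 0, 0.03, 0.5]
    - [20, -30, 0, 0, 0, 0.03, 0.5]
    - [20, -30, 0, 0, 0, 0.03, 0.5]
    - [20, -30, 0, 0, 0, 0.03, 0.5]
    - [20, -33, 0, 0, 0, 0.03, 0.5]
    - [20, -33, 0, 0, 0, 0.03, 0.5]
    - [20, -33, 0, 0, 0, 0.03, 0.5]
    - [20, -33, 0, 0, 0, 0.04, 0.5]
    - [20, -34, 0, 0, 0, 0, 0.5]
    - [20, -34, 0, 0, 0, 0, 0.5]
  force: 10

```text
clock: 1.6
tool_pos: [0.4511, 0.0994, 0.2127]
eef_rot: [0.023, 1.0, 0.0, -0.0]
contact_force: [0.3, 0.1, -0.6]
opening: 0.499
finger_force: 0.0
```

>>> step_arm:
  series:
    - [6, -36, 0, 0, 0, 0, 0.6]
    - [6, -36, 0, 0, 0, 0, 0.6]
    - [6, -36, 0, 0, 0, 0, 0.6]
    - [6, -36, 0, 0, 0, 0, 0.6]
    - [6, -36, -20, 0, 0, 0, 0.6]
    - [7, -35, -20, 0, 0, 0, 0.6]
    - [0, 0, 0, 0, 0, 0, 0.6]
    - [0, 0, 0, 0, 0, 0, 0.6]
    - [0, 0, 0, 0, 0, 0, 0.6]

```text
clock: 2.5
tool_pos: [0.4878, -0.1126, 0.1732]
eef_rot: [0.022, 1.0, 0.001, 0.0]
contact_force: [0.2, 0.4, 1.0]
opening: 0.399
finger_force: 0.0
```

Run:
```python
from h import *
from scipy.spatial.transform import Rotation as R
np.set_printoptions(precision=4,suppress=True,linewidth=200)
s=r.get_state(); print(s["clock"],s["tool_pos"],s["q"],s["opening"],s["contact_force"]); print(R.from_quat(s["eef_rot"]).as_matrix())
im,d,P,K,T=pts("wrist"); np.savez("w1.npz",im=im,P=P)
cv2.imwrite("pics/w1.png",im)
```

```text
2.5 [ 0.4878 -0.1126  0.1732] [ 0.3518  0.603  -0.3422  1.9733  0.3323  0.6189  1.3184] 0.3988552834936268 [0.1683 0.4469 1.0282]
[[-0.999   0.0449  0.0005]
 [ 0.0449  0.999   0.001 ]
 [-0.0004  0.0011 -1.    ]]
```

View pics/w1.png

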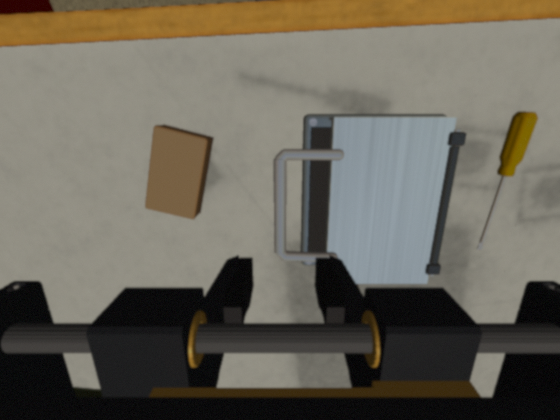

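The wrist view shows the bar at column about 280, rows 155 to 255. The fingers stand either side of it at columns 235 and 335. I'll check the bar's position from this depth picture.

Run:
```python
import numpy as np
np.set_printoptions(precision=4,suppress=True,linewidth=200)
P=np.load("w1.npz")["P"]
for v in range(165,250,12):
    s=P[v,268:300]; s=s[(s[:,2]>.06)&(s[:,2]<.09)]; print(v,len(s),s.mean(0) if len(s) else '',s[:,1].min(),s[:,1].max(),s[:,2].max())
c=P[150:270,350:425].reshape(-1,3); print(np.nanmedian(c,0))
for v in (130,200,265):
  e=P[v,420:470]; print(v,e[::4])
```

```text
165 13 [ 0.4461 -0.1152  0.0756] -0.12092360856661966 -0.10968350240130176 0.07815188860344957
177 12 [ 0.4573 -0.1153  0.0759] -0.12051441390714614 -0.11017349609125597 0.07818008564068807
189 12 [ 0.4687 -0.1159  0.0759] -0.12114112326996349 -0.1106695127222216 0.07786480220747866
201 12 [ 0.4805 -0.1164  0.0759] -0.12181507472683982 -0.11117965006792324 0.07770351903096606
213 12 [ 0.4927 -0.117   0.0758] -0.12251729989257541 -0.11170704952869376 0.07850059586104041
225 12 [ 0.505  -0.1176  0.0759] -0.12321443762788471 -0.11223600573382793 0.07795601596335033
237 12 [ 0.518  -0.1183  0.0756] -0.12394279441859915 -0.11280876224711975 0.0777085411890499
249 12 [ 0.5312 -0.1189  0.0755] -0.12473032460815285 -0.11337150321374678 0.07810162416012206
[ 0.4947 -0.0115  0.0725]
130 [[ 0.4209  0.0128  0.0729]
 [ 0.4211  0.017   0.0717]
 [ 0.4212  0.0199  0.073 ]
 [ 0.4215  0.0243  0.0714]
 [ 0.4216  0.0276  0.0721]
 [ 0.4217  0.0311  0.0722]
 [ 0.4219  0.0351  0.0714]
 [ 0.4221  0.0383  0.0722]
 [ 0.4222  0.0422  0.0717]
 [ 0.4222  0.0442  0.0745]
 [ 0.4225  0.0486  0.0731]
 [ 0.4274  0.097  -0.0022]
 [ 0.4275  0.1007 -0.0009]]
200 [[ 0.4866  0.0199  0.0723]
 [ 0.4865  0.0234  0.073 ]
 [ 0.4867  0.0273  0.073 ]
 [ 0.4869  0.0312  0.0729]
 [ 0.4874  0.0356  0.072 ]
 [ 0.4873  0.039   0.0729]
 [ 0.4866  0.0412  0.0758]
 [ 0.4869  0.0453  0.0753]
 [ 0.5104  0.0945 -0.0016]
 [ 0.5104  0.099  -0.001 ]
 [ 0.5107  0.1041 -0.0012]
 [ 0.5106  0.1084 -0.0003]
 [ 0.5113  0.1142 -0.0016]]
265 [[ 0.5575  0.0271  0.0726]
 [ 0.5575  0.0312  0.0728]
 [ 0.5561  0.0339  0.0756]
 [ 0.5563  0.038   0.0756]
 [ 0.5559  0.0415  0.0768]
 [ 0.557   0.0466  0.0751]
 [ 0.6003  0.0962 -0.0013]
 [ 0.6006  0.1016 -0.0015]
 [ 0.6008  0.1069 -0.0014]
 [ 0.601   0.1122 -0.0014]
 [ 0.6011  0.1174 -0.0012]
 [ 0.6009  0.1222 -0.0004]
 [ 0.6013  0.1277 -0.0006]]
```

>>> step_arm:
  series:
    - [0, -4, -25, 0, 0, 0, 0.6]
    - [0, 0, -25, 0, 0, 0, 0.6]
    - [0, 0, -25, 0, 0, 0, 0.6]
    - [0, 0, -25, 0, 0, 0, 0.6]
    - [0, 0, -15, 0, 0, 0, 0.6]
    - [0, 0, -6, 0, 0, 0, 0.6]
    - [0, 0, 0, 0, 0, 0, 0.8]
    - [0, 0, 0, 0, 0, 0, 1]
    - [0, 0, 0, 0, 0, 0, 1]
    - [0, 0, 0, 0, 0, 0, 1]
    - [0, 0, 0, 0, 0, 0, 1]
  force: 15

```text
clock: 3.65
tool_pos: [0.4881, -0.1178, 0.0524]
eef_rot: [0.023, 1.0, 0.0, 0.001]
contact_force: [0.6, 1.2, 3.1]
opening: 0.007
finger_force: 1.7
```

The opening of 0.007 means the bar is not between the pads, so I'll look.

Run:
```python
from h import *
np.set_printoptions(precision=4,suppress=True)
s=r.get_state(); print(s["opening"],s["finger_force"],s["contact_force"],s["tool_pos"])
a,d,P,K,T=pts("wrist"); np.savez("w2.npz",im=a,P=P)
b,*_=pts("scene")
b=cv2.resize(b[150:320,180:400],(560,433))[:420]
cv2.imwrite("pics/d.png",cv2.resize(np.hstack([a,b]),(800,300)))
```

```text
0.007329982284507841 1.7157680913805962 [0.5658 1.1543 3.0526] [ 0.4881 -0.1178  0.0524]
```

View pics/d.png

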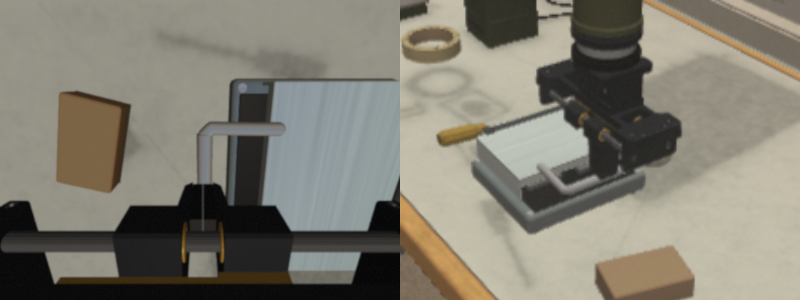

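Run:
```python
import numpy as np
np.set_printoptions(precision=4,suppress=True,linewidth=200)
P=np.load("w2.npz")["P"]
for v in (190,205,220,235,250):
    s=P[v,270:310]; s=s[(s[:,2]>.05)]; print(v,len(s),s.mean(0),s[:,1].min(),s[:,1].max(),s[:,2].max())
c=P[130:300,400:540].reshape(-1,3); 
for u in (390,440,490,540): print(P[200,u])
```

```text
190 23 [ 0.4414 -0.1145  0.0755] -0.12042565746851382 -0.10873046755917057 0.07785658538653428
205 22 [ 0.4495 -0.1152  0.0758] -0.12093419974288767 -0.10955229437356817 0.07776347115767179
220 21 [ 0.4579 -0.1153  0.0759] -0.12077348169025157 -0.10979521094834822 0.07781828424444942
235 21 [ 0.4667 -0.1156  0.0756] -0.12126100491575524 -0.11003778975000217 0.07793178675049753
250 21 [ 0.4757 -0.116   0.0758] -0.12181527073479967 -0.11031534131433957 0.07762628557292747
[ 0.4502 -0.0589  0.0727]
[ 0.4515 -0.0319  0.0725]
[ 0.453  -0.0042  0.0715]
[0.454  0.0222 0.0722]
```

>>> step_arm:
  series:
    - [0, 0, 5, 0, 0, 0, 1]
    - [0, 0, 5, 0, 0, 0, 1]
    - [0, 0, 5, 0, 0, 0, 1]
    - [0, 0, 0, 0, 0, 0, 1]

```text
clock: 4.15
tool_pos: [0.488, -0.1183, 0.0676]
eef_rot: [0.024, 1.0, -0.0, 0.001]
contact_force: [-0.1, 0.3, 0.4]
opening: 0.011
finger_force: 0.0
```

Run:
```python
from h import *
np.set_printoptions(precision=4,suppress=True,linewidth=200)
s=r.get_state(); print(s["opening"],s["finger_force"],s["contact_force"],s["tool_pos"])
im,d,P,K,T=pts("wrist")
for v in (190,205,220,235,250):
    s=P[v,260:320]; s=s[(s[:,2]>.05)]; print(v,len(s),s.mean(0) if len(s) else '')
for u in (390,440,490,540): print(P[200,u])
```

```text
0.010853641796260038 0.0 [-0.1357  0.2718  0.3982] [ 0.488  -0.1183  0.0676]
190 20 [ 0.4449 -0.1148  0.0758]
205 19 [ 0.454  -0.115   0.0754]
220 20 [ 0.4632 -0.1156  0.0756]
235 20 [ 0.4729 -0.116   0.0756]
250 19 [ 0.4829 -0.1168  0.0754]
[ 0.4548 -0.0535  0.0719]
[ 0.4561 -0.0239  0.0721]
[0.4574 0.0057 0.0722]
[0.4585 0.0344 0.0731]
```

Run:
```python
from h import *
np.set_printoptions(precision=4,suppress=True,linewidth=200)
im,d,P,K,T=pts("wrist"); s=r.get_state(); print(s["tool_pos"])
for v in range(240,350,8): print(v,P[v,262],P[v,283],P[v,305])
P1=np.load("w1.npz")["P"]
print("w1 tip (tool .4878,-.1126,.1732)")
for v in range(256,320,6): print(v,P1[v,243],P1[v,330])
a=cv2.resize(im[200:400,180:390],(780,743))[:600]
cv2.imwrite("pics/e.png",a)
```

```text
[ 0.4877 -0.1182  0.067 ]
240 [ 0.5078 -0.1388 -0.0005] [ 0.4755 -0.1182  0.0762] [ 0.5097 -0.1004 -0.0009]
248 [ 0.5158 -0.1394 -0.001 ] [ 0.481  -0.1185  0.0758] [ 0.5173 -0.1006 -0.0003]
256 [ 0.5236 -0.1399 -0.0005] [ 0.4861 -0.1187  0.0765] [ 0.5255 -0.1008 -0.0007]
264 [ 0.4769 -0.1291  0.1032] [ 0.4796 -0.1183  0.0991] [ 0.4784 -0.1067  0.1023]
272 [ 0.4771 -0.1286  0.1111] [ 0.4794 -0.1183  0.1079] [ 0.4778 -0.1074  0.1116]
280 [ 0.4771 -0.128   0.1186] [ 0.4823 -0.1184  0.1108] [ 0.4777 -0.1079  0.1192]
288 [ 0.4772 -0.1276  0.1253] [ 0.4868 -0.1186  0.1109] [ 0.4788 -0.1082  0.1242]
296 [ 0.477  -0.1271  0.1318] [ 0.4912 -0.1188  0.1114] [ 0.4787 -0.1087  0.1305]
304 [ 0.4771 -0.1267  0.1373] [ 0.4958 -0.1191  0.1116] [ 0.4778 -0.1091  0.1374]
312 [ 0.477  -0.1263  0.1425] [ 0.5265 -0.1206  0.0773] [ 0.4779 -0.1095  0.1424]
320 [ 0.4777 -0.1261  0.1465] [ 0.5337 -0.121   0.0762] [ 0.4773 -0.1098  0.148 ]
328 [ 0.4615 -0.1232  0.1705] [ 0.4614 -0.1172  0.171 ] [ 0.4619 -0.111   0.1706]
336 [ 0.4625 -0.1231  0.1725] [ 0.4628 -0.1173  0.1725] [ 0.4624 -0.1112  0.1732]
344 [ 0.4635 -0.123   0.1744] [ 0.4632 -0.1173  0.175 ] [ 0.4653 -0.1113  0.173 ]
w1 tip (tool .4878,-.1126,.1732)
256 [ 0.575  -0.1703 -0.001 ] [ 0.4784 -0.0868  0.1999]
262 [ 0.4782 -0.1343  0.2034] [ 0.4801 -0.0874  0.2036]
268 [ 0.4789 -0.1337  0.2087] [ 0.4803 -0.0883  0.21  ]
274 [ 0.4781 -0.1326  0.2163] [ 0.4799 -0.0893  0.2166]
280 [ 0.4787 -0.132   0.2212] [ 0.4798 -0.0902  0.2224]
286 [ 0.4791 -0.1314  0.2258] [ 0.4802 -0.0909  0.2269]
292 [ 0.4817 -0.1315  0.2268] [ 0.4795 -0.0918  0.2329]
298 [ 0.4848 -0.1318  0.227 ] [ 0.4806 -0.0922  0.2358]
304 [ 0.488  -0.132   0.2272] [ 0.4797 -0.0931  0.2412]
310 [ 0.4901 -0.132   0.2289] [ 0.4814 -0.0933  0.2429]
316 [ 0.4919 -0.1319  0.2309] [ 0.4837 -0.0934  0.2437]
```

View pics/e.png

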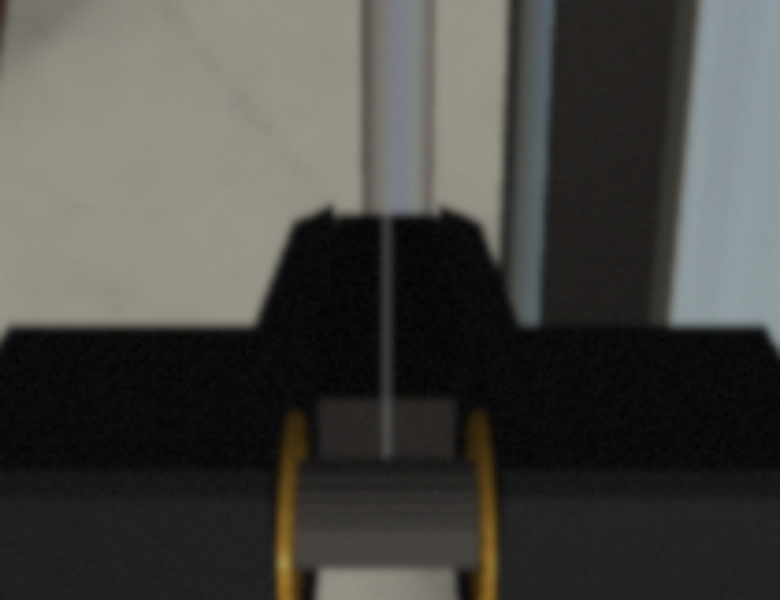

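The depth picture puts the fingertips about 27 mm higher than the reported TCP. The small contact on the bar's top at TCP z 0.052 fits that. I'll rise, open, go down deeper and check.

>>> step_arm:
  series:
    - [0, 2, 20, 0, 0, 0, 0.9]
    - [0, 0, 20, 0, 0, 0, 0.7]
    - [0, 0, 0, 0, 0, 0, 0.68]
    - [0, 0, 0, 0, 0, 0, 0.68]
    - [0, 0, 0, 0, 0, 0, 0.68]

```text
clock: 4.75
tool_pos: [0.487, -0.1161, 0.1061]
eef_rot: [0.023, 1.0, 0.0, -0.001]
contact_force: [-0.6, -0.2, -0.3]
opening: 0.32
finger_force: 0.0
```

Run:
```python
from h import *
np.set_printoptions(precision=4,suppress=True,linewidth=200)
s=r.get_state(); t=s["tool_pos"]; print(t,s["opening"],s["contact_force"])
for n in("wrist","scene","top"):
    im,d,P,K,T=pts(n)
    dl=P-t
    m=(abs(dl[...,0])<.03)&(abs(dl[...,1])<.05)&(P[...,2]>.085)&(dl[...,2]<.08)
    q=P[m]; print(n,m.sum())
    if len(q):
        o=np.argsort(q[:,2]); print(np.percentile(q[:,2],[0,2,5,10,50])); print(q[o[:8]])
    if n=="scene": cv2.imwrite("pics/f.png",cv2.resize(im[140:290,230:430],(800,600)))
```

```text
[ 0.487  -0.1161  0.1061] 0.3198512859164663 [-0.6166 -0.2117 -0.3143]
wrist 4810
[0.1303 0.1335 0.1364 0.1405 0.1631]
[[ 0.4781 -0.1359  0.1303]
 [ 0.4781 -0.1353  0.1306]
 [ 0.4948 -0.1025  0.1307]
 [ 0.4934 -0.1307  0.1309]
 [ 0.4781 -0.1307  0.1309]
 [ 0.4779 -0.0939  0.131 ]
 [ 0.4973 -0.1026  0.131 ]
 [ 0.4795 -0.0989  0.131 ]]
scene 410
[0.1303 0.1318 0.1342 0.137  0.1547]
[[ 0.4938 -0.1024  0.1303]
 [ 0.492  -0.1013  0.1304]
 [ 0.4841 -0.1013  0.1309]
 [ 0.4857 -0.1027  0.131 ]
 [ 0.4896 -0.1011  0.1312]
 [ 0.4765 -0.1385  0.1312]
 [ 0.4849 -0.1408  0.1316]
 [ 0.48   -0.0999  0.1316]]
top 0
```

View pics/f.png

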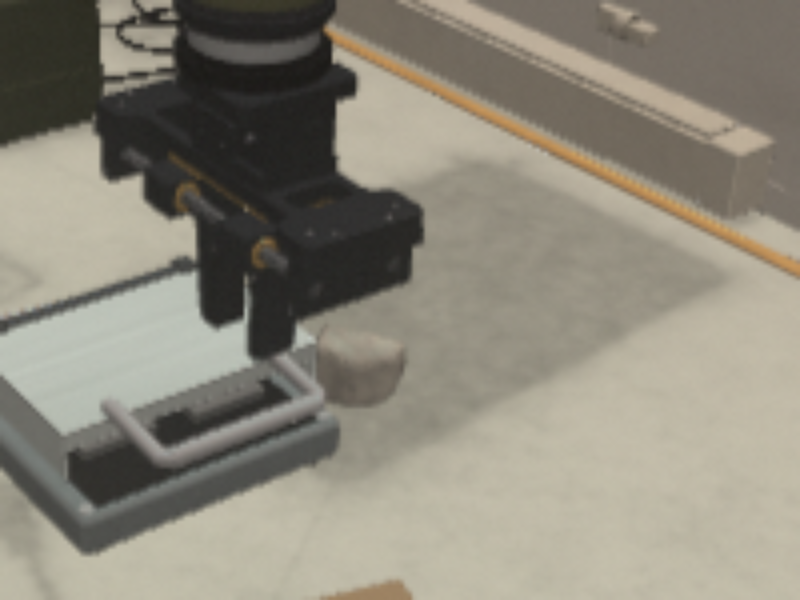

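Both cameras put the fingertips at z 0.130 with the reported TCP at 0.106. The true tips are therefore about 25 mm short of the reported TCP, and the grasp height becomes TCP z of about 0.029.

>>> step_arm:
  series:
    - [0, 0, -25, 0, 0, 0, 0.68]
    - [0, 0, -20, 0, 0, 0, 0.68]
    - [0, 0, -15, 0, 0, 0, 0.68]
    - [0, 0, -10, 0, 0, 0, 0.68]
    - [0, 0, -7, 0, 0, 0, 0.68]
    - [0, 0, 0, 0, 0, 0, 0.8]
    - [0, 0, 0, 0, 0, 0, 1]
    - [0, 0, 0, 0, 0, 0, 1]
    - [0, 0, 0, 0, 0, 0, 1]
    - [0, 0, 0, 0, 0, 0, 1]
  force: 15

```text
clock: 5.9
tool_pos: [0.4879, -0.1164, 0.0302]
eef_rot: [0.024, 1.0, -0.0, 0.0]
contact_force: [-1.0, -0.8, -0.5]
opening: 0.13
finger_force: 15.0
```

>>> step_arm:
  series:
    - [0, 1, 16, 0, 0, 0, 1]
    - [0, 2, 16, 0, 0, 0, 1]
    - [0.2, 4, 15.5, 0, 0, 0, 1]
    - [0.3, 5.5, 15, 0, 0, 0, 1]
    - [0.3, 7, 14.4, 0, 0, 0, 1]
    - [0.4, 8.4, 13.6, 0, 0, 0, 1]
    - [0.5, 9.7, 12.7, 0, 0, 0, 1]
    - [0.5, 10.9, 11.7, 0, 0, 0, 1]
    - [0.6, 12, 10.5, 0, 0, 0, 1]
    - [0.6, 13, 9.3, 0, 0, 0, 1]
    - [0, 0, 0, 0, 0, 0, 1]
    - [0, 0, 0, 0, 0, 0, 1]

```text
clock: 7.1
tool_pos: [0.4912, -0.0467, 0.1665]
eef_rot: [0.025, 1.0, -0.003, 0.001]
contact_force: [-2.2, -9.9, 12.3]
opening: 0.128
finger_force: 15.0
```

>>> step_arm:
  series:
    - [0, 0, 4, 0, 0, 0, 1]
    - [0.7, 14, 8, 0, 0, 0, 1]
    - [0.7, 14.6, 6.5, 0, 0, 0, 1]
    - [0.7, 15.2, 5, 0, 0, 0, 1]
    - [0.7, 15.6, 3.5, 0, 0, 0, 1]
    - [0, 0, 0, 0, 0, 0, 1]
    - [0, 0, 0, 0, 0, 0, 1]

```text
clock: 7.8
tool_pos: [0.4943, 0.0189, 0.1923]
eef_rot: [0.022, 1.0, 0.001, 0.001]
contact_force: [-0.1, -1.5, 5.5]
opening: 0.134
finger_force: 15.0
```

>>> step_arm:
  series:
    - [0.4, 8, 1.2, 0, 0, 0, 1]
    - [0.4, 8, 0.7, 0, 0, 0, 1]
    - [0.4, 8, 0.3, 0, 0, 0, 1]
    - [0.4, 8, 0, 0, 0, 0, 1]
    - [0.4, 8, -0.4, 0, 0, 0, 1]
    - [0.4, 8, -0.9, 0, 0, 0, 1]
    - [0.4, 7.9, -1.2, 0, 0, 0, 1]
    - [0.4, 7.9, -1.7, 0, 0, 0, 1]
    - [0.4, 7.8, -2, 0, 0, 0, 1]
    - [0.4, 7.6, -2.4, 0, 0, 0, 1]
    - [0, 0, 0, 0, 0, 0, 1]
    - [0, 0, 0, 0, 0, 0, 1]

```text
clock: 9.0
tool_pos: [0.4976, 0.0966, 0.1851]
eef_rot: [0.023, 1.0, 0.0, -0.0]
contact_force: [-0.1, 0.8, 1.0]
opening: 0.131
finger_force: 15.0
```

>>> step_arm:
  series:
    - [0.2, 3, -1.1, 0, 0, 0, 1]
    - [0.2, 3, -1.1, 0, 0, 0, 1]
    - [0.2, 3, -1.2, 0, 0, 0, 1]
    - [0.2, 3, -1.3, 0, 0, 0, 1]
    - [0.1, 2, -0.8, 0, 0, 0, 1]
    - [0, 0, 0, 0, 0, 0, 1]
    - [0, 0, 0, 0, 0, 0, 1]

```text
clock: 9.7
tool_pos: [0.4982, 0.1099, 0.1794]
eef_rot: [0.023, 1.0, -0.0, -0.001]
contact_force: [-0.9, 0.6, -0.5]
opening: 0.128
finger_force: 15.0
```

>>> step_arm:
  series:
    - [0.1, 2, -0.9, 0, 0, 0, 1]
    - [0.1, 2, -0.9, 0, 0, 0, 1]
    - [0, 0, 0, 0, 0, 0, 1]
    - [0, 0, 0, 0, 0, 0, 1]

```text
clock: 10.1
tool_pos: [0.4983, 0.1099, 0.1791]
eef_rot: [0.025, 1.0, -0.003, -0.001]
contact_force: [-4.2, -8.4, 15.9]
opening: 0.128
finger_force: 15.0
```

It rests on the stop. I'll ease the command back, release and rise.

>>> step_arm:
  series:
    - [-0.1, -2, 1, 0, 0, 0, 1]
    - [-0.1, -2, 1, 0, 0, 0, 1]
    - [0, 0, 0, 0, 0, 0, 0.84]
    - [0, 0, 0, 0, 0, 0, 0.76]
    - [0, 0, 0, 0, 0, 0, 0.7]
    - [0, 0, 0, 0, 0, 0, 0.66]
    - [0, 0, 0, 0, 0, 0, 0.66]
    - [0, 0, 4, 0, 0, 0, 0.66]
    - [0, 0, 15, 0, 0, 0, 0.66]
    - [0, 0, 20, 0, 0, 0, 0.66]
    - [0, 0, 25, 0, 0, 0, 0.66]
    - [0, 0, 0, 0, 0, 0, 0.66]

```text
clock: 11.3
tool_pos: [0.5007, 0.111, 0.2468]
eef_rot: [0.023, 1.0, 0.001, 0.003]
contact_force: [-0.1, 0.0, -0.0]
opening: 0.338
finger_force: 0.0
```

>>> step_arm:
  series:
    - [-5, -40, 10, 0, 0, 0, 0.8]
    - [-5, -40, 0, 0, 0, 0.13, 1]
    - [-5, -40, 0, 0, 0, 0.13, 1]
    - [-5, -40, 0, 0, 0, 0.13, 1]
    - [-5, -40, 0, 0, 0, 0.13, 1]
    - [-5, -30, 0, 0, 0, 0.13, 1]
    - [0, -20, 0, 0, 0, 0.13, 1]
    - [0, -10, 0, 0, 0, 0.13, 1]
    - [0, 0, 0, 0, 0, 0.13, 1]
    - [0, 0, 0, 0, 0, 0.13, 1]
    - [0, 0, 0, 0, 0, 0.13, 1]
    - [0, 0, 0, 0, 0, 0.13, 1]
    - [0, 0, 0, 0, 0, 0.13, 1]
    - [0, 0, 0, 0, 0, 0, 1]
    - [0, 0, 0, 0, 0, 0, 1]

```text
clock: 12.8
tool_pos: [0.4682, -0.1502, 0.2531]
eef_rot: [-0.685, 0.728, 0.001, 0.0]
contact_force: [0.1, 0.5, -1.3]
opening: 0.008
finger_force: 0.0
```

Run:
```python
from h import *
np.set_printoptions(precision=4,suppress=True)
s=r.get_state(); print(s["clock"],s["tool_pos"],s["eef_rot"],s["q"],s["contact_force"])
W=[]
for n in("wrist","scene","top"):
    im,d,P,K,T=pts(n); np.savez("k_"+n,im=im,P=P); W.append(im)
cv2.imwrite("pics/g.png",np.hstack([cv2.resize(W[0],(400,300)),cv2.resize(W[1][130:310,170:410],(400,300))]))
```

```text
12.8 [ 0.4682 -0.1502  0.2531] [-0.6852  0.7283  0.001   0.0001] [ 0.8186  0.6099 -0.9826  1.8818  0.6068  0.9849  2.6442] [ 0.1015  0.4511 -1.3246]
```

View pics/g.png

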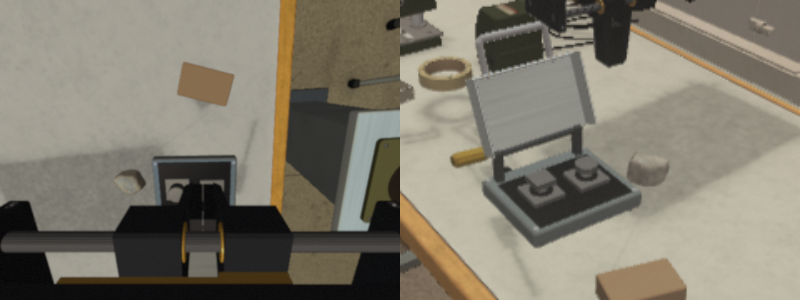

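The cover stays open on its stop and both keys are uncovered. I need an enlarged view to tell round from square.

Run:
```python
from h import *
np.set_printoptions(precision=4,suppress=True,linewidth=160)
t=np.load("k_top.npz"); s=np.load("k_scene.npz")
C=np.array([.4927,-.0167]); ex=np.array([.047,.999]); ey=np.array([-.999,.047])
for n,z in(("top",t),("scene",s)):
    P=z["P"]; q=P[...,:2]-C; X=q@ex; Y=q@ey; Z=P[...,2]
    m=(abs(X)<.065)&(abs(Y)<.08)&(Z>.043)&(Z<.07)
    k,l,st,c=cv2.connectedComponentsWithStats(m.astype(np.uint8))
    for i in range(1,k):
        if st[i,4]>15:
            a=P[l==i]; print(n,st[i],"XY",X[l==i].mean(),Y[l==i].mean(),"z",np.percentile(a[:,2],[10,50,90]),a.mean(0))
    # deck
    m=(abs(X)<.05)&(abs(Y)<.08)&(Z>.02)&(Z<.04); print("deck",np.median(Z[m]))
A=t["im"][200:300,240:340]; B=s["im"][205:285,210:320]
f=lambda a:np.clip(cv2.resize(a,(400,400 if a.shape[0]==100 else 291),interpolation=cv2.INTER_CUBIC)*2.0,0,255).astype(np.uint8)
A=f(A);B=f(B);B=cv2.copyMakeBorder(B,0,109,0,0,0);cv2.imwrite("pics/h.png",np.hstack([A,B]))
```

```text
top [277 224  15  15 153] XY -0.00916027166568161 -0.03342744069894666 z [0.0563 0.0594 0.0624] [ 0.5257 -0.0274  0.0593]
top [275 254  15  17 181] XY -0.00530637095005574 0.03815197594976767 z [0.0567 0.0598 0.0629] [ 0.4543 -0.0202  0.0594]
deck 0.031075088827985597
scene [272 207   8  12  56] XY 0.054945046189510474 -0.06379087315311484 z [0.0452 0.0566 0.0678] [0.559  0.0352 0.0566]
scene [225 222  10  13  59] XY 0.054596343404227386 0.06682033968998215 z [0.0461 0.0583 0.0672] [0.4285 0.041  0.0571]
scene [275 224  14  12 135] XY -0.014524555340872913 -0.0340575985388231 z [0.0524 0.0592 0.0608] [ 0.526  -0.0328  0.0577]
scene [245 231  19  14 175] XY -0.010923796012954266 0.03742863886799543 z [0.0529 0.0591 0.0608] [ 0.4548 -0.0259  0.0579]
deck 0.031066720630273492
```

View pics/h.png

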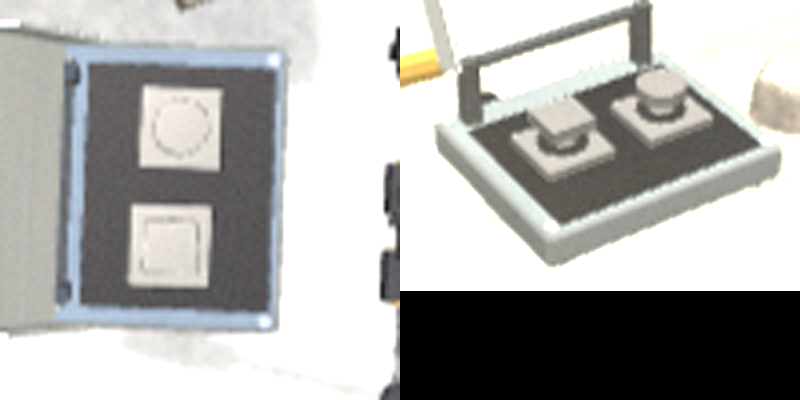

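In the top crop the far key, at crop (181,127), is round and the near one, at (169,247), is square. The round cap is at world (0.526, -0.027) with its top at about 0.059. That lies in the 0.052–0.062 allowed, and the two keys are 72 mm apart as stated. The open hood stays left of y≈0.04.

>>> step_arm:
  series:
    - [14, 30, 0, 0, 0, 0, 1]
    - [14, 31, 0, 0, 0, 0, 1]
    - [14, 31, 0, 0, 0, 0, 1]
    - [15, 31, 0, 0, 0, 0, 1]
    - [0, 0, -20, 0, 0, 0, 1]
    - [0, 0, -30, 0, 0, 0, 1]
    - [0, 0, -30, 0, 0, 0, 1]
    - [0, 0, -30, 0, 0, 0, 1]
    - [0, 0, -25, 0, 0, 0, 1]
    - [0, 0, 0, 0, 0, 0, 1]
    - [0, 0, 0, 0, 0, 0, 1]

```text
clock: 14.05
tool_pos: [0.5259, -0.0268, 0.1193]
eef_rot: [-0.686, 0.727, -0.0, -0.0]
contact_force: [-0.4, -0.3, -0.3]
opening: 0.007
finger_force: 0.0
```

Run:
```python
from h import *
np.set_printoptions(precision=4,suppress=True,linewidth=160)
s=r.get_state(); print(s["clock"],s["tool_pos"],s["eef_rot"],s["q"],s["contact_force"])
im,d,P,K,T=pts("wrist"); t=s["tool_pos"]
dl=P-t
m=(abs(dl[...,0])<.05)&(abs(dl[...,1])<.03)&(P[...,2]>.09)&(dl[...,2]<.06)
q=P[m]; print("finger",q.min(0),q.max(0))
low=q[q[:,2]<q[:,2].min()+.006]; print("tip",low.min(0),low.max(0))
m=(abs(dl[...,0])<.035)&(abs(dl[...,1])<.03)&(P[...,2]>.05)&(P[...,2]<.068)
if m.sum(): print("cap",m.sum(),np.percentile(P[m][:,2],[10,50,90]),P[m].mean(0),P[m].min(0),P[m].max(0))
```

```text
14.05 [ 0.5259 -0.0268  0.1193] [-0.6864  0.7272 -0.0003 -0.0003] [ 0.4211  0.8132 -0.7878  1.9312  0.84    0.765   2.2229] [-0.4319 -0.2926 -0.2802]
finger [ 0.5097 -0.0387  0.1432] [ 0.5417 -0.0172  0.1793]
tip [ 0.513  -0.0384  0.1432] [ 0.5385 -0.0349  0.1492]
cap 1229 [0.059  0.0602 0.061 ] [ 0.5285 -0.0296  0.0599] [ 0.5119 -0.045   0.0509] [ 0.5453 -0.0118  0.0622]
```

The wrist view puts the cap centre at (0.5285, -0.0285) with its top at 0.060, so contact should come at TCP z of about 0.036.

>>> step_arm:
  series:
    - [2.5, -1.5, -20, 0, 0, 0, 1]
    - [0, 0, -20, 0, 0, 0, 1]
    - [0, 0, -20, 0, 0, 0, 1]
    - [0, 0, -12, 0, 0, 0, 1]
    - [0, 0, -4, 0, 0, 0, 1]
    - [0, 0, 0, 0, 0, 0, 1]
    - [0, 0, 0, 0, 0, 0, 1]

```text
clock: 14.8
tool_pos: [0.529, -0.0283, 0.0438]
eef_rot: [-0.686, 0.727, -0.001, 0.001]
contact_force: [-0.2, -0.4, -0.3]
opening: 0.005
finger_force: 0.0
```

>>> step_arm:
  series:
    - [0, 0, -1, 0, 0, 0, 1]
    - [0, 0, -1, 0, 0, 0, 1]
    - [0, 0, -1, 0, 0, 0, 1]
    - [0, 0, -1, 0, 0, 0, 1]
    - [0, 0, 0, 0, 0, 0, 1]
    - [0, 0, 0, 0, 0, 0, 1]

```text
clock: 15.4
tool_pos: [0.5282, -0.0284, 0.0388]
eef_rot: [-0.686, 0.727, 0.0, -0.0]
contact_force: [0.5, 0.3, -0.4]
opening: 0.008
finger_force: 0.0
```

>>> step_arm:
  series:
    - [0, 0, -0.5, 0, 0, 0, 1]
    - [0, 0, -0.5, 0, 0, 0, 1]
    - [0, 0, -0.5, 0, 0, 0, 1]
    - [0, 0, 0, 0, 0, 0, 1]
    - [0, 0, 0, 0, 0, 0, 1]

```text
clock: 15.9
tool_pos: [0.5282, -0.0284, 0.0373]
eef_rot: [-0.686, 0.727, 0.0, -0.0]
contact_force: [0.2, 0.5, 0.1]
opening: 0.0
finger_force: 0.0
```

>>> step_arm:
  series:
    - [0, 0, -0.5, 0, 0, 0, 1]
    - [0, 0, -0.5, 0, 0, 0, 1]
    - [0, 0, 0, 0, 0, 0, 1]
    - [0, 0, 0, 0, 0, 0, 1]

```text
clock: 16.3
tool_pos: [0.5282, -0.0284, 0.0363]
eef_rot: [-0.686, 0.727, 0.0, -0.0]
contact_force: [0.2, 0.4, -0.4]
opening: 0.007
finger_force: 0.0
```

>>> step_arm:
  series:
    - [0, 0, -0.5, 0, 0, 0, 1]
    - [0, 0, 0, 0, 0, 0, 1]
    - [0, 0, 0, 0, 0, 0, 1]

```text
clock: 16.6
tool_pos: [0.5282, -0.0284, 0.0359]
eef_rot: [-0.686, 0.727, 0.0, -0.0]
contact_force: [0.1, -0.7, -0.2]
opening: 0.004
finger_force: 0.1
```

>>> step_arm:
  series:
    - [0, 0, -0.5, 0, 0, 0, 1]
    - [0, 0, 0, 0, 0, 0, 1]
    - [0, 0, 0, 0, 0, 0, 1]

```text
clock: 16.9
tool_pos: [0.5283, -0.0284, 0.0356]
eef_rot: [-0.686, 0.727, -0.0, 0.0]
contact_force: [-0.5, -0.9, 4.2]
opening: 0.004
finger_force: 2.0
```

>>> step_arm:
  series:
    - [0, 0, -0.5, 0, 0, 0, 1]
    - [0, 0, 0, 0, 0, 0, 1]
    - [0, 0, 0, 0, 0, 0, 1]

```text
clock: 17.2
tool_pos: [0.5283, -0.0284, 0.035]
eef_rot: [-0.686, 0.727, -0.0, 0.0]
contact_force: [0.1, -0.6, 5.5]
opening: 0.004
finger_force: 2.6
```

>>> step_arm:
  series:
    - [0, 0, -0.5, 0, 0, 0, 1]
    - [0, 0, 0, 0, 0, 0, 1]
    - [0, 0, 0, 0, 0, 0, 1]

```text
clock: 17.5
tool_pos: [0.5283, -0.0285, 0.0345]
eef_rot: [-0.686, 0.727, -0.0, 0.0]
contact_force: [-0.9, 0.1, 5.8]
opening: 0.005
finger_force: 2.8
```

>>> step_arm:
  series:
    - [0, 0, -0.5, 0, 0, 0, 1]
    - [0, 0, 0, 0, 0, 0, 1]
    - [0, 0, 0, 0, 0, 0, 1]

```text
clock: 17.8
tool_pos: [0.5283, -0.0284, 0.034]
eef_rot: [-0.686, 0.727, -0.0, 0.0]
contact_force: [-1.2, -1.1, 5.2]
opening: 0.008
finger_force: 2.9
```

Contact came at about 0.0358 and the force is now at its peak. I'll go on carefully.

>>> step_arm:
  series:
    - [0, 0, -0.5, 0, 0, 0, 1]
    - [0, 0, 0, 0, 0, 0, 1]
    - [0, 0, 0, 0, 0, 0, 1]

```text
clock: 18.1
tool_pos: [0.5283, -0.0284, 0.0335]
eef_rot: [-0.687, 0.727, -0.0, 0.0]
contact_force: [-0.2, -0.6, 5.7]
opening: 0.005
finger_force: 2.7
```

>>> step_arm:
  series:
    - [0, 0, -0.5, 0, 0, 0, 1]
    - [0, 0, 0, 0, 0, 0, 1]
    - [0, 0, 0, 0, 0, 0, 1]

```text
clock: 18.4
tool_pos: [0.5282, -0.0284, 0.0329]
eef_rot: [-0.686, 0.727, 0.0, 0.0]
contact_force: [-0.4, -0.1, 4.0]
opening: 0.006
finger_force: 2.3
```

>>> step_arm:
  series:
    - [0, 0, -0.5, 0, 0, 0, 1]
    - [0, 0, 0, 0, 0, 0, 1]
    - [0, 0, 0, 0, 0, 0, 1]

```text
clock: 18.7
tool_pos: [0.5283, -0.0284, 0.0323]
eef_rot: [-0.686, 0.727, 0.0, 0.0]
contact_force: [-0.3, -0.1, 4.1]
opening: 0.005
finger_force: 1.9
```

The force dropped from about 5.8 to 3.9 N, so it has clicked at about 3.6 mm. Now I'll rise.

>>> step_arm:
  series:
    - [0, 0, 1, 0, 0, 0, 1]
    - [0, 0, 2, 0, 0, 0, 1]
    - [0, 0, 4, 0, 0, 0, 1]
    - [0, 0, 10, 0, 0, 0, 1]
    - [0, 0, 25, 0, 0, 0, 1]
    - [0, 0, 30, 0, 0, 0, 1]
    - [0, 0, 30, 0, 0, 0, 1]
    - [0, 0, 30, 0, 0, 0, 1]
    - [0, 0, 30, 0, 0, 0, 1]
    - [0, 0, 30, 0, 0, 0, 1]
    - [-10, -30, 10, 0, 0, 0, 1]
    - [-10, -30, 0, 0, 0, 0, 1]
    - [-10, -30, 0, 0, 0, 0, 1]
    - [-10, -30, 0, 0, 0, 0, 1]
    - [0, 0, 0, 0, 0, 0, 1]
    - [0, 0, 0, 0, 0, 0, 1]

```text
clock: 20.3
tool_pos: [0.4879, -0.1486, 0.2346]
eef_rot: [-0.686, 0.728, 0.0, 0.0]
contact_force: [-0.1, 0.2, -0.2]
opening: 0.004
finger_force: 0.0
```

Run:
```python
from h import *
np.set_printoptions(precision=4,suppress=True,linewidth=160)
s=r.get_state(); print(s["clock"],s["tool_pos"],s["contact_force"])
im,d,P,K,T=pts("scene"); O=np.load("k_scene.npz")["P"]
for n,c in(("round",(.5285,-.0285)),("square",(.456,-.024))):
    for Q in (O,P):
        m=(np.hypot(Q[...,0]-c[0],Q[...,1]-c[1])<.012)&(Q[...,2]>.048)&(Q[...,2]<.07); print(n,m.sum(),np.median(Q[m][:,2]))
for Q in (O,P):
    m=(abs(Q[...,0]-.495)<.05)&(Q[...,1]>.04)&(Q[...,1]<.14)&(Q[...,2]>.1)&(Q[...,2]<.23); print("cover",m.sum(),Q[m].mean(0))
print(np.nanmean(abs(im.astype(int)-np.load("k_scene.npz")["im"])[190:330,180:360]))
```

```text
20.3 [ 0.4879 -0.1486  0.2346] [-0.059   0.1598 -0.2043]
round 49 0.059864749639050974
round 48 0.059703375470314846
square 56 0.05983399969278225
square 55 0.05974666233454251
cover 1545 [0.4931 0.0766 0.1489]
cover 1543 [0.4926 0.0768 0.1493]
0.9062566137566137
```

The key is back up, the cover is still open and nothing else has changed.

```bash
python3 -c "
from plant import r
print(r.finish_job())"
```

```text
the job is handed in; nothing more can be done
None
```

The cover was laid gently on its stop and stays open; the round key was pressed to its click at about 3.6 mm and came back up; the square key and loose things were left alone, and the job was handed in at about 20 s.

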